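# File a sample box and press its label holder home

## Task

First set the loose oblong sample box flat and square in the pocket of the empty filing cradle and let go of it; then take the label holder from its caddy and push it down behind that cradle's lip until the sprung strip underneath is pushed fully down, without forcing it. Finish while still holding the label holder in the gripper, pressed fully home (the strip springs it back up if you ease off), and leave the box seated and the other loose things where they are.

Things in the scene. Friction and masses are not known exactly. Their poses are not given: they have to be found in the camera images.
- sample_mid (a point): Centre (24 mm above the underside) of the loose oblong sample box, clear with earthy contents and a flat white lid, about 150 g. Lid 60 (own x) x 84 (own y) mm, the top 10 mm of its 48 mm height; body below 54 x 78 mm. z up. Same after a half turn. The like box in the full cradle is fixed and not meant.
- sample: The same loose sample box; origin at the centre of its underside, axes as sample_mid.
- pocket (a point): Centre of the floor of the empty cradle's shallow pocket, 8 mm above the table, where the box's underside goes. Cradle axes: x from label slot towards pocket, y along the slot and the pocket's long side, z up. Pocket 59 (x) x 83 (y) mm inside, 10 mm deep, walls 5 mm thick; the box's long side goes along y.
- slot (a point): Where the middle of the label holder's lower edge lies when fully home: on the centre line of the empty cradle's slot, 14 mm above the table; cradle axes, 85 mm to -x of the pocket's centre. Slot open upward, 8 (x) x 70 (y) mm, between an outer aluminium lip (-x side; top 40 mm above the table, flared out to 46) and a backing wall (+x side; top 46 mm, flared to 50).
- cradle: The empty filing cradle: grey base plate 160 (x) x 124 (y) x 8 mm fixed to the table, pocket towards its +x, label slot towards its -x. Origin on the table; pocket centre at x +25 mm, slot at x -60 mm. The sprung strip is part of it.
- strip (a joint): Sprung strip in the bottom of the label slot, pushed down by the label holder: 0 = up (its top 22 mm above the table), 0.008 m = fully down on its stop (top 14 mm above the table). Needs about 4.5 N to start moving, about 10 N at the stop; springs back up when eased off.
- holder_mid (a point): Centre (36 mm above the lower edge) of the label holder, a grey plate upright in the black caddy: blade 5 (own x) x 64 (own y) x 56 mm tall; on top a grip bead 12 (x) x 44 (y) x 16 mm tall, its centre 28 mm above this point; about 40 g. z up; same after a half turn, paper label on both faces. The like holder in the full cradle is fixed, not meant.
- holder: The same label holder; origin at the middle of its lower edge, axes as holder_mid.
- caddy: Black caddy 60 (x) x 92 (y) x 34 mm fixed to the table, origin centre of underside; the holder stands in its 7 mm wide slot along y, lower edge 6 mm above the table; lift it straight out (28 mm).
- full_cradle: The other cradle, same shape and axes, already filled with a box and a label holder that are fixed in it (label holder's top 86 mm above the table); origin as for the empty cradle. Not to be used.
- square_box: Bystander: square lidded clear box, 102 x 102 x 45 mm; origin centre of underside.
- dish: Bystander: closed round flat dish, 90 mm across, 16 mm high; origin centre of underside.
- pen: Bystander: marker pen lying flat, 133 mm long, 15 mm thick, along its own x (from -50 to +83 mm); origin on its underside.
- tube: Bystander: standing narrow screw-cap tube, 29 mm across, 85 mm tall; origin centre of underside.
- jar: Bystander: amber screw-cap jar, 60 mm across, 75 mm tall; origin centre of underside.
- cup: Bystander: small white open cup, 64 mm across, 50 mm tall; origin centre of underside.

How it is judged:
On the way, in this order (a step that is already met when the one before it is completed fails the run):
1. the sample box sits flat and square in the empty cradle's pocket and is let go (horizontal distance between sample_mid and pocket below 0.005 m and z of sample_mid in the frame of pocket below 0.0265 m and angle between sample_mid's own z axis and vertical below 0.05 rad and angle between the y axis of sample_mid and the y axis of pocket, either way round below 0.09 rad and contact force between the fingers and sample below 0.1 N), for 0.2 s.
2. the label holder is behind the lip and pressed home on the strip (value of joint strip above 0.006 m and horizontal distance between holder_mid and slot below 0.01 m and z of holder_mid in the frame of slot between 0.03 and 0.0395 m and angle between holder_mid's own z axis and vertical below 0.12 rad and angle between the y axis of holder_mid and the y axis of slot, either way round below 0.12 rad and contact force between the fingers and holder above 2 N), for 0.2 s.
At the end, for the whole second after the job is handed in: Gripper still on the label holder (over 2 N), which is square and upright in the slot (0.12 rad, 10 mm sideways, 3.5 mm of home height), strip down over 6 of 8 mm; sample box untouched in the pocket (5 mm of middle, 2.5 mm of floor, level 0.05 rad, square 0.09 rad) (all of step 1 and all of step 2); the arm keeps its last pose, push and grip.
It fails at once if the label holder is forced (over 60 N against the empty cradle) (contact force between holder and cradle above 60 N).
It fails at once if a bystander is moved by more than 40 mm (distance of any of square_box, dish, pen, tube, jar, cup from where it was at the start of the episode above 0.04 m).
It also fails if it takes over 70 s, if anything falls off the work surface, if the arm or the gripper's body presses on something with over 40 N, if the wrist force passes 120 N, or if a joint passes its speed limit or range.

## Robot

A 6-joint arm with a two-finger parallel gripper is mounted at the origin on the work surface. World frame = base frame: x ahead of the robot, y to its left, z up, the work surface at z = 0. Lengths are in m, angles in rad, forces in N, time in s.
With the tool pointing down it reaches from about 0.275 to 0.875 m from the base axis. Payload 12.5 kg.
Tool frame: the origin (TCP) lies midway between the tips of the shut fingers; the grasp point (between the pads) lies 19 mm behind it; z points along the fingers, y is the line along which they close (so a half turn about z gives the same grasp; the last joint's range is limited). The gripper opens to 85 mm and grips with 20 to 120 N. Pads are 22 mm wide; open, the fingers measure 114 mm over their backs; the gripper's body (76 mm by 85 mm) begins 54 mm behind the grasp point. The pads swing forward as they close: fully open they stand 13 mm farther back than shut.
Start: joints at [1.173, 0.351, 1.652, -0, 1.139, -0.085], TCP at [0.169, 0.523, 0.207] pointing down, gripper open.
Joint ranges: [-2.75, 2.75], [-0.79, 2.1], [0.01, 2.65], [-1.57, 4.71], [0.07, 3.14], [-2.87, 2.87]. Speed limits (rad/s): [2.22, 2.22, 2.79, 3.14, 3.14, 3.14].

## Interface

Orientations are given as a unit quaternion [w, x, y, z].
In Python, from workcell import manip gives the robot as it stands. The module is installed in compiled form; this text tells all that it offers.
- The arm moves only by the tool drive_tool, never from a script. Its argument "steps" is a list of rows, each a list of 7 numbers: the shift along the world's x, y, z as a fraction of full scale, then the turn, a rotation vector about the world's x, y, z as a fraction of full scale, then the opening, from 0 (shut) to 1 (fully open). A call has 1 to 12 rows; each row shifts and turns the commanded pose from where the row before left it; what a row does not reach is not made up. Full scale, the value 1, is 0.8 m for a shift and pi/4 rad for a turn. A row lasts 1/8 s, in which the tool goes at most 62.5 mm and 10.7 degrees, less where a joint would pass 70% of its speed; a pose out of reach is approached as far as the arm can. A call with a number of a shift or a turn outside -1 to 1 is refused whole. A call with a gripper value outside its range is refused whole. The fingers move at their own pace and stop on an object; the grip force is fixed at half the most. Time passes only in rows, so rows that do not move let the fingers close. It gives the time, the measured TCP pose, the force, the opening and the grip force at its end, in the units of the state.
- manip.state(): the state, without advancing time (a new reading comes with each control period).
- manip.capture(name): name is "scene" or "top" or "wrist"; returns a dict with "image" (480x640x3 uint8, red, green, blue), "intrinsics" (3x3 intrinsics, pixels), "dist" ([k1, k2, p1, p2, k3] as OpenCV has them; the pictures are not rectified), "view" (4x4, takes a point from world to camera coordinates); the wrist camera has in their place "tool_from_camera" (4x4, takes a point from camera to tool coordinates, whose origin is the TCP and whose axes are the flange's). Camera axes: x right, y up, looking along -z (the intrinsics and any distortion apply to the point x, -y, -z); pixel columns grow to the right and rows downward; lengths in m; the calibration is good to about 2 mm. A picture is of the moment at which its call begins: read the wrist's pose just before it. There is no depth.
- manip.job_done(): hands the job in; it is judged then, once.
The state is a dict: "clock": time; "joint_pos": joint angles; "qvel": joint speeds; "joint_torque": joint torques, N m; "tcp_pos": TCP position; "eef_rot": TCP orientation; "force": force on the tool from outside, world axes, zero at the start; "wrist_torque": the same for the moment, N m; "opening": opening from 0.0 (shut) to 1.0 (fully open); "gripper_force": force on a finger pad.
Only numpy, scipy, OpenCV 4.12 (cv2) and the standard library are available. Lean on these libraries where they do the work, as an engineer would, in place of code of your own. Each camera call takes 0.05 s, during which the arm holds its last target. There are 200 camera calls.

## Working session

There is one attempt and no reset: what is moved stays moved. The work goes in short steps, Python scripts to look and compute and a tool call to move; the robot and the scene stay as the last step left them, time stands still between calls to the robot, and variables do not carry over. Pictures are saved under pics/ and viewed, at most 10 in all, crops included, and the job is handed in when it is done.

Besides the shell and the picture viewer there is one more tool, called after "Call:" as name(argument=value, ...), one argument or row to a line, values as JSON. drive_tool: Moves the arm, as the interface text tells. Its arguments: {"type":"object","properties":{"steps":{"type":"array"}},"required":["steps"]}

```bash
mkdir -p pics
cat > h.py <<'E'
import numpy as np, cv2
from workcell import manip
from scipy.spatial.transform import Rotation as R
def snap(n,f):
    s=manip.state(); c=manip.capture(n); cv2.imwrite(f'pics/{f}.png',c['image'][:,:,::-1])
    V=None
    if n=='wrist':
        T=np.eye(4); q=s['eef_rot']; T[:3,:3]=R.from_quat([q[1],q[2],q[3],q[0]]).as_matrix(); T[:3,3]=s['tcp_pos']
        W=T@np.array(c['tool_from_camera'])
    else: W=np.linalg.inv(np.array(c['view']))
    np.savez(f'pics/{f}.npz',W=W,K=c['intrinsics'],d=c['dist']); return c['image']
def rays(f,px):
    z=np.load(f'pics/{f}.npz'); u=cv2.undistortPoints(np.array(px,float).reshape(-1,1,2),z['K'],z['d']).reshape(-1,2)
    D=np.c_[u[:,0],-u[:,1],-np.ones(len(u))]@z['W'][:3,:3].T
    return z['W'][:3,3],D
def onz(f,px,h):
    o,D=rays(f,px); return o+D*((h-o[2])/D[:,2])[:,None]
def tri(f1,p1,f2,p2):
    o1,D1=rays(f1,p1);o2,D2=rays(f2,p2);out=[]
    for a,b in zip(D1,D2):
        s,*_=np.linalg.lstsq(np.c_[a,-b],o2-o1,rcond=None); P,Q=o1+a*s[0],o2+b*s[1]
        out.append([*((P+Q)/2),np.linalg.norm(P-Q)])
    return np.array(out)
def proj(f,P):
    z=np.load(f'pics/{f}.npz'); C=(np.array(P,float).reshape(-1,3)-z['W'][:3,3])@z['W'][:3,:3]
    C=C*[1,-1,-1]; return cv2.projectPoints(C,np.zeros(3),np.zeros(3),z['K'],z['d'])[0].reshape(-1,2)
E
python3 - <<'E'
from h import *
np.set_printoptions(precision=4,suppress=True)
for n in ['top','scene','wrist']:
    snap(n,n+'0'); z=np.load(f'pics/{n}0.npz'); print(n,z['W'],z['K'][0,0],z['d'])
print(manip.state())
E
```

```text
top [[-0.0279  0.9933 -0.1118  0.4329]
 [-0.9992 -0.0307 -0.0236 -0.0095]
 [-0.0268  0.1111  0.9934  0.9711]
 [ 0.      0.      0.      1.    ]] 464.59216405596754 [-0.0116  0.      0.      0.      0.    ]
scene [[ 0.6797 -0.4849  0.5504  1.1284]
 [ 0.7334  0.4371 -0.5206 -0.5579]
 [ 0.0118  0.7575  0.6527  0.7707]
 [ 0.      0.      0.      1.    ]] 525.7961462115741 [-0.0636  0.      0.      0.      0.    ]
wrist [[ 0.3076 -0.9052 -0.2933  0.094 ]
 [ 0.9515  0.2927  0.0945  0.5475]
 [ 0.0004 -0.3082  0.9513  0.3729]
 [ 0.      0.      0.      1.    ]] 409.023593109491 [-0.0141  0.      0.      0.      0.    ]
{'clock': 0.15, 'joint_pos': array([ 1.1734,  0.3511,  1.6522,  0.0001,  1.1391, -0.0846]), 'qvel': array([ 0.0006, -0.0015, -0.0021, -0.0013,  0.0001,  0.0004]), 'joint_torque': array([  0.0012, -50.6257, -29.1505,   0.    ,   0.0034,  -0.    ]), 'tcp_pos': array([0.1691, 0.5231, 0.2067]), 'eef_rot': array([-0.0001,  0.1558,  0.9878, -0.0004]), 'force': array([-0.5205,  1.1691,  0.3755]), 'wrist_torque': array([-0.003 , -0.0017, -0.0036]), 'gripper_force': 0.0, 'opening': 1.003864593617183}
```

View pics/top0.png

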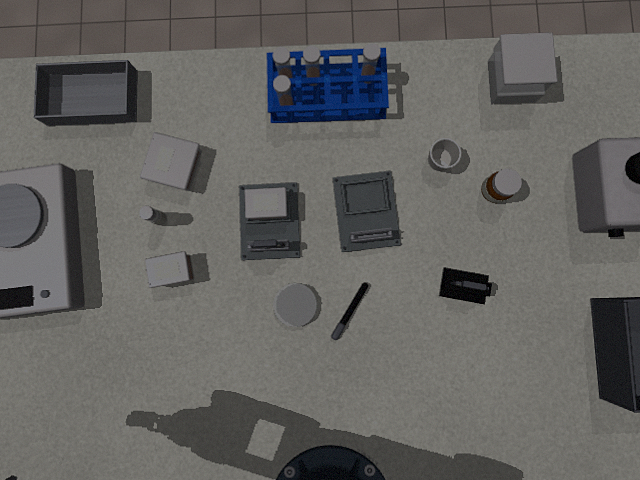

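View pics/scene0.png

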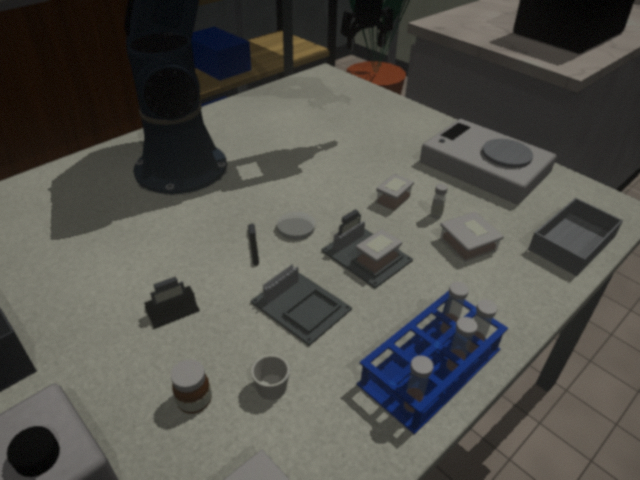

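The top view shows the loose box's lid at about (168,268), the tube at (149,214) and the square box at (170,160). The empty cradle is at (367,210) with its slot at (372,237), and the caddy and holder are at (466,286). In the scene view the lid is at about (396,186), the empty pocket at (312,312) and the caddy at (170,300).

Run:
```python
from h import *
np.set_printoptions(precision=4,suppress=True)
im=cv2.imread('pics/top0.png'); g=cv2.cvtColor(im,cv2.COLOR_BGR2GRAY)
print(tri('top0',[[168,268],[367,197],[470,285]],'scene0',[[396,186],[312,312],[168,285]]))
print('lid',onz('top0',[[168,270]],.048),'pocket',onz('top0',[[367,197]],.008),'slot',onz('top0',[[372,237]],.045),'caddy',onz('top0',[[466,286]],.034))
print('cradle corners',onz('top0',[[333,178],[390,171],[402,244],[342,251]],.008))
```

```text
[[ 0.4851  0.3139  0.0441  0.    ]
 [ 0.625  -0.0935  0.0074  0.0026]
 [ 0.433  -0.2822  0.065   0.0039]]
lid [[0.4809 0.3125 0.048 ]] pocket [[ 0.6241 -0.0944  0.008 ]] slot [[ 0.5351 -0.0979  0.045 ]] caddy [[ 0.4324 -0.2817  0.034 ]]
cradle corners [[ 0.6673 -0.0244  0.008 ]
 [ 0.6783 -0.1451  0.008 ]
 [ 0.5227 -0.1629  0.008 ]
 [ 0.5119 -0.0381  0.008 ]]
```

Call:
drive_tool(
  steps=[
    [0.055,-0.0375,0,0,0,-0.197,1],
    [0.055,-0.0375,0,0,0,-0.197,1],
    [0.055,-0.0375,0,0,0,-0.197,1],
    [0.055,-0.0375,0,0,0,-0.197,1],
    [0.055,-0.0375,0,0,0,-0.197,1],
    [0.055,-0.0375,0,0,0,-0.197,1],
    [0.055,-0.0375,0,0,0,-0.197,1],
    [0,0,0,0,0,0,1],
  ],
)

```text
clock: 1.15
tcp_pos: [0.4794, 0.3112, 0.2066]
eef_rot: [0.0, 0.645, 0.764, -0.0]
force: [-0.2, -0.2, 0.3]
opening: 1.003
gripper_force: 0.0
```

Run:
```python
from h import *
np.set_printoptions(precision=4,suppress=True)
im=snap('wrist','w1'); print(manip.state()['tcp_pos'],manip.state()['eef_rot'],manip.state()['joint_pos'])
print(proj('w1',[[.482,.313,.048]]))
```

```text
[0.4779 0.3123 0.2066] [-0.0002  0.6434  0.7655 -0.0004] [0.4973 0.3895 1.5964 0.0001 1.1566 0.3243]
[[325.0685 211.7448]]
```

View pics/w1.png

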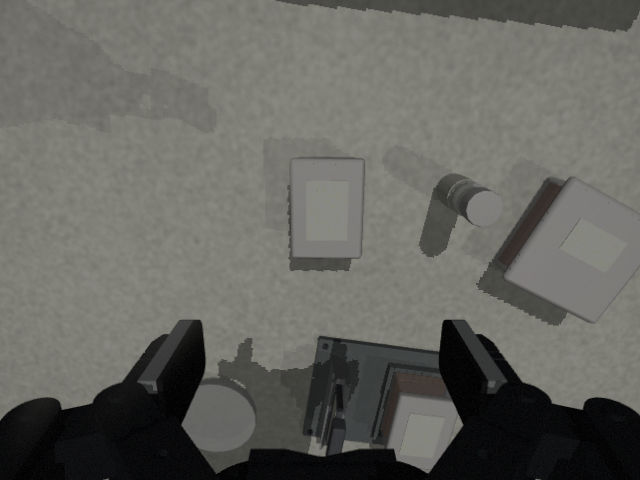

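The wrist view shows the box's lid spanning about (290–364, 158–258), almost square to the image, with a paler label in the middle. The tube is at (480,207), well clear on the right.

```bash
cat >> h.py <<'E'
def lid(f,roi,h):
    x0,y0,x1,y1=roi; im=cv2.imread(f'pics/{f}.png')[y0:y1,x0:x1].astype(int)
    b,g,r=[cv2.GaussianBlur(im[:,:,i].astype(np.float32),(3,3),0) for i in range(3)]
    m=((b-g>-3)&(g>95)).astype(np.uint8)*255
    m=cv2.morphologyEx(m,cv2.MORPH_OPEN,np.ones((3,3)))
    c=max(cv2.findContours(m,cv2.RETR_EXTERNAL,cv2.CHAIN_APPROX_NONE)[0],key=cv2.contourArea)
    c=cv2.convexHull(c).reshape(-1,2)+[x0,y0]
    P=onz(f,c,h)[:,:2]
    (cx,cy),(w,hh),a=cv2.minAreaRect((P*1e4).astype(np.float32)); 
    return np.array([cx,cy])/1e4,np.array([w,hh])/1e4,a,c
E
python3 - <<'E'
from h import *
np.set_printoptions(precision=4,suppress=True)
im=cv2.imread('pics/w1.png')
for p in [(300,170),(327,200),(270,230),(380,230),(327,264),(327,150)]: print(p,im[p[1],p[0]])
r=lid('w1',(270,135,385,285),.048); print(r[:3],r[3].min(0),r[3].max(0))
E
```

```text
(300, 170) [123 125 128]
(327, 200) [127 135 135]
(270, 230) [123 132 131]
(380, 230) [121 129 128]
(327, 264) [71 76 76]
(327, 150) [109 116 116]
(array([0.483 , 0.3152]), array([0.058 , 0.0822]), 9.421910285949707) [291 158] [364 257]
```

Call:
drive_tool(
  steps=[
    [0.0032,0.0018,-0.065,0,0,-0.01,1],
    [0.0032,0.0018,-0.065,0,0,0,1],
    [0,0,0,0,0,0,1],
  ],
)

```text
clock: 1.58
tcp_pos: [0.4796, 0.3159, 0.1002]
eef_rot: [-0.001, 0.645, 0.764, -0.003]
force: [-0.8, 0.2, -0.0]
opening: 0.996
gripper_force: 0.0
```

Run:
```python
from h import *
np.set_printoptions(precision=4,suppress=True)
im=snap('wrist','w2'); s=manip.state(); print(s['tcp_pos'],s['eef_rot'])
p=proj('w2',[[.483,.315,.048]])[0]; print(p)
x,y=p.astype(int); r=lid('w2',(x-75,max(0,y-105),x+75,y+105),.048); print(r[:3],r[3].min(0),r[3].max(0))
r1=lid('w1',(270,135,385,285),.048)
q=lambda c: cv2.boxPoints(cv2.minAreaRect(c.astype(np.float32)))
a,b=q(r1[3]),q(r[3]); f=lambda a:np.array(sorted(a.tolist(),key=lambda v:np.arctan2(*(np.array(v)-a.mean(0)))))
print(f(a),f(b)); print(tri('w1',[f(a).mean(0)],'w2',[f(b).mean(0)]))
```

```text
[0.4812 0.3165 0.1029] [-0.0005  0.645   0.7642 -0.0012]
[327.6109 259.9574]
(array([0.483, 0.315]), array([0.058 , 0.0817]), 9.399740219116211) [275 189] [381 324]
[[291.3966 157.3428]
 [289.0476 256.0011]
 [361.8159 257.7337]
 [364.1649 159.0754]] [[275. 189.]
 [275. 324.]
 [381. 324.]
 [381. 189.]]
[[0.4829 0.316  0.045  0.0003]]
```

Call:
drive_tool(
  steps=[
    [0.001,-0.001,-0.04,0,0,0,1],
    [0,0,-0.04,0,0,0,1],
    [0,0,-0.026,0,0,0,1],
    [0,0,0,0,0,0,1],
    [0,0,0,0,0,0,0],
    [0,0,0,0,0,0,0],
    [0,0,0,0,0,0,0],
    [0,0,0,0,0,0,0],
  ],
)

```text
clock: 2.62
tcp_pos: [0.4854, 0.3172, 0.024]
eef_rot: [0.001, 0.646, 0.764, 0.003]
force: [-12.0, 0.1, 49.6]
opening: 0.143
gripper_force: 25.0
```

Run:
```python
from h import *
snap('wrist','w3'); snap('scene','s3'); s=manip.state(); print(s['tcp_pos'],s['force'],s['opening'],s['gripper_force'])
a=cv2.imread('pics/w3.png'); b=cv2.imread('pics/s3.png')[120:280,320:540]
b=cv2.resize(b,(480,349),interpolation=cv2.INTER_CUBIC); o=np.zeros((360,800,3),np.uint8)
o[:240,:320]=cv2.resize(a,(320,240),interpolation=cv2.INTER_AREA); o[:349,320:]=b; cv2.imwrite('pics/v3.png',o)
```

```text
[0.48650617 0.31751047 0.02376854] [-0.27987906 -0.61137113 33.23890784] 0.004035723161617991 16.26424526941264
```

View pics/v3.png

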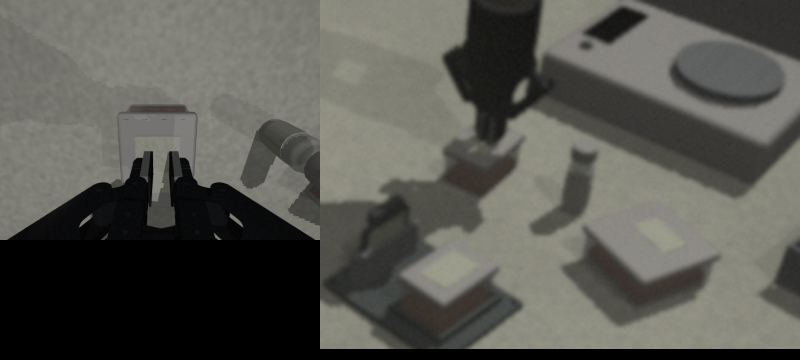

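The picture shows the fingers shut over the lid at about (165,160), not around it. The box still looks level, so I'll lift off, open and look again.

Call:
drive_tool(
  steps=[
    [0,0,0.02,0,0,0,0],
    [0,0,0.03,0,0,0,0],
    [0,0,0.05,0,0,0,0],
    [0,0,0.006,0,0,0,1],
    [0,0,0,0,0,0,1],
    [0,0,0,0,0,0,1],
    [0,0,0,0,0,0,1],
  ],
)

```text
clock: 3.6
tcp_pos: [0.4827, 0.3152, 0.1022]
eef_rot: [-0.0, 0.646, 0.764, -0.001]
force: [-1.3, -0.9, -0.4]
opening: 0.846
gripper_force: 0.0
```

Run:
```python
from h import *
np.set_printoptions(precision=4,suppress=True)
im=snap('wrist','w4'); s=manip.state(); print(s['tcp_pos'],s['eef_rot'],s['force'])
p=proj('w4',[[.483,.315,.048]])[0]; print(p, proj('w3',[[.483,.357,.048],[.483-.03,.357,.048],[.513,.357,.048],[.483,.357,.035]]))
x,y=p.astype(int); r=lid('w4',(x-85,max(0,y-115),x+85,y+115),.048); print(r[:3],r[3].min(0),r[3].max(0))
```

```text
[0.4828 0.3152 0.1024] [-0.0002  0.6457  0.7636 -0.0006] [-0.0625 -0.4563 -0.5447]
[321.9077 256.9117] [[333.2252 226.0883]
 [250.4916 212.7296]
 [414.0535 239.1614]
 [332.1386 217.3167]]
(array([0.4829, 0.3151]), array([0.0582, 0.0814]), 9.439279556274414) [270 186] [375 320]
```

View pics/w4.png

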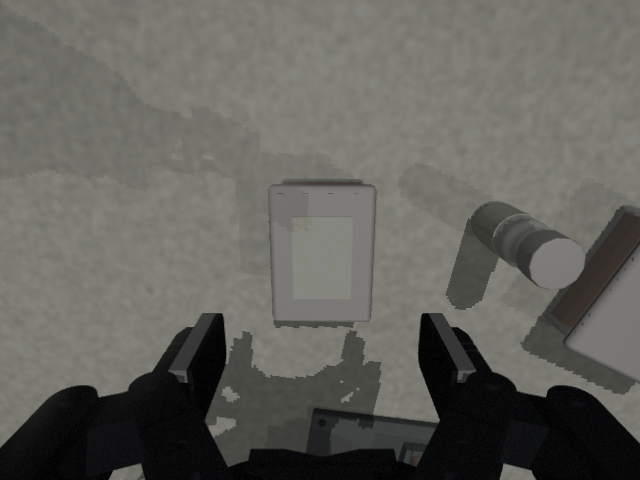

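The box is unmoved: the lid is at (270–375, 186–320), centre (0.483, 0.315). The open finger tips show at (222,315) and (421,315), and I'll measure where they are along the tool.

Run:
```python
from h import *
np.set_printoptions(precision=4,suppress=True)
s=manip.state(); q=s['eef_rot']; M=R.from_quat([q[1],q[2],q[3],q[0]]).as_matrix()
print(s['opening'])
for f in ['w4']:
  for p in [(222,315),(421,315),(216,376),(438,376),(212,315),(432,315)]:
    o,D=rays(f,[p]); o=(o-s['tcp_pos'])@M; d=(D@M)[0]
    for g in (.0425,.037):
      y=g if d[1]>0 else -g; t=(y-o[1])/d[1]; print(p,g,o+t*d)
```

```text
0.9256908654351224
(222, 315) 0.0425 [-0.0037 -0.0425 -0.0094]
(222, 315) 0.037 [ 0.007  -0.037  -0.0296]
(421, 315) 0.0425 [-0.0035  0.0425 -0.0096]
(421, 315) 0.037 [ 0.0072  0.037  -0.03  ]
(216, 376) 0.0425 [-0.0223 -0.0425 -0.026 ]
(216, 376) 0.037 [-0.0093 -0.037  -0.0441]
(438, 376) 0.0425 [-0.0125  0.0425 -0.0396]
(438, 376) 0.037 [-0.0006  0.037  -0.056 ]
(212, 315) 0.0425 [ 0.0039 -0.0425 -0.0237]
(212, 315) 0.037 [ 0.0136 -0.037  -0.0421]
(432, 315) 0.0425 [ 0.0047  0.0425 -0.0253]
(432, 315) 0.037 [ 0.0144  0.037  -0.0436]
```

Call:
drive_tool(
  steps=[
    [0,0,-0.045,0,0,0,1],
    [0,0,-0.045,0,0,0,1],
    [0,0,-0.03,0,0,0,1],
    [0,0,0,0,0,0,1],
    [0,0,0,0,0,0,1],
    [0,0,0,0,0,0,0.6],
    [0,0,0,0,0,0,0.6],
    [0,0,0,0,0,0,0.6],
  ],
)

```text
clock: 4.65
tcp_pos: [0.4837, 0.3157, 0.0085]
eef_rot: [0.0, 0.646, 0.764, 0.001]
force: [-2.8, -2.4, 9.7]
opening: 0.685
gripper_force: 64.5
```

Gripped: opening 0.685, about 58 mm. I'll lift the box and carry it high past the full cradle to a spot beside the empty one for a closer look.

Call:
drive_tool(
  steps=[
    [0,0,0.03,0,0,0,0.6],
    [0,0,0.06,0,0,0,0.6],
    [0,0,0.07,0,0,0,0.6],
    [0,0,0.06,0,0,0,0.6],
    [0.0195,-0.065,0,0,0,-0.02,0.6],
    [0.0195,-0.07,0,0,0,-0.02,0.6],
    [0.0195,-0.07,0,0,0,-0.02,0.6],
    [0.0195,-0.07,0,0,0,-0.02,0.6],
    [0.0195,-0.07,0,0,0,-0.02,0.6],
    [0.0195,-0.07,0,0,0,0,0.6],
    [0.0195,-0.07,0,0,0,0,0.6],
    [0.0195,-0.07,0,0,0,0,0.6],
  ],
)

```text
clock: 6.15
tcp_pos: [0.6081, -0.1305, 0.1835]
eef_rot: [0.0, 0.675, 0.738, 0.0]
force: [1.7, -0.1, -1.7]
opening: 0.681
gripper_force: 65.9
```

Call:
drive_tool(
  steps=[
    [0.01,-0.07,0,0,0,0,0.6],
    [0.01,-0.02,0,0,0,0,0.6],
    [0,0,0,0,0,0,0.6],
  ],
)

```text
clock: 6.52
tcp_pos: [0.6238, -0.2016, 0.183]
eef_rot: [-0.0, 0.676, 0.737, -0.0]
force: [0.3, 0.2, -2.5]
opening: 0.681
gripper_force: 65.9
```

Run:
```python
from h import *
np.set_printoptions(precision=4,suppress=True)
snap('wrist','w5'); s=manip.state(); print(s['tcp_pos'],s['eef_rot'],s['opening'],s['gripper_force'],s['joint_pos'])
```

```text
[ 0.6236 -0.2005  0.183 ] [-0.0002  0.6753  0.7375  0.    ] 0.6816136677165302 65.90000867843628 [-0.3822  0.5652  1.3802  0.0002  1.1966 -0.4702]
```

View pics/w5.png

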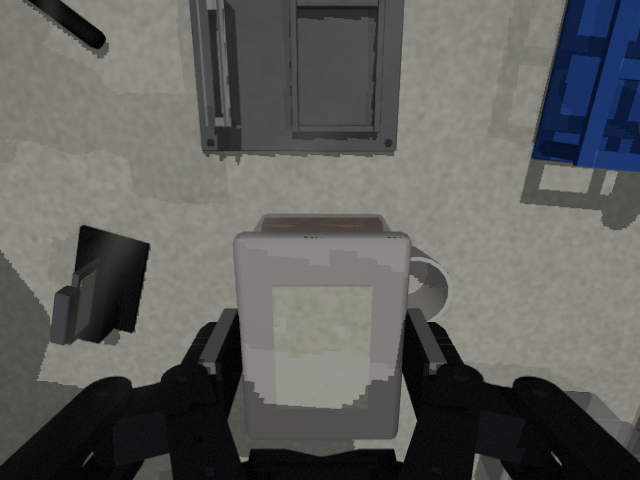

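The picture shows the held box level and square in the fingers, with lid corners at about (236,235) and (411,235). The empty cradle's near edge runs (205,155)–(397,152), with the slot at the left around columns 205–235 and the pocket's near wall around row 130. The caddy, with the holder in it, is at (105,280).

```bash
cat > m5.py <<'E'
from h import *
np.set_printoptions(precision=4,suppress=True)
im=cv2.imread('pics/w5.png').astype(int); bl=cv2.GaussianBlur(im.astype(np.float32),(3,3),0)
for p in [(260,60),(340,60),(430,60),(250,160),(180,60),(300,149),(387,60)]: print(p,im[p[1],p[0]])
d=bl[:,:,0]-bl[:,:,2]
print('row90 d',d[90,190:206].astype(int),d[90,392:408].astype(int)); print('col300 d',d[140:162,300].astype(int)); print('col300 g',bl[140:162,300,1].astype(int))
print('row70 g',bl[70,285:305,1].astype(int),bl[70,370:390,1].astype(int)); print('col335 g',bl[118:142,335,1].astype(int))
print('slot row70',bl[70,196:242,1].astype(int)); print('slot row120',bl[120,196:242,1].astype(int))
E
python3 m5.py
python3 - <<'E'
from h import *
np.set_printoptions(precision=4,suppress=True)
P=onz('w5',[[235,234],[412,234],[400,439],[245,439]],.2225)[:,:2]; print(P,P.mean(0),np.linalg.norm(P-np.roll(P,1,0),axis=1))
a=P[1]-P[0];b=P[2]-P[3];print(np.degrees(np.arctan2([a[1],b[1]],[a[0],b[0]])))
E
```

```text
(260, 60) [76 77 74]
(340, 60) [77 78 74]
(430, 60) [127 136 135]
(250, 160) [130 138 139]
(180, 60) [129 138 139]
(300, 149) [82 84 82]
(387, 60) [78 80 77]
row90 d [-8 -8 -8 -8 -8 -7 -4  0  1  1  1  1  1  1  0  0] [ 3  3  3  3  3  3  1 -3 -7 -8 -8 -9 -9 -9 -9 -9]
col300 d [ 1  1  1  0  1  1  0  0  0  0 -1 -3 -5 -5 -5 -5 -7 -7 -7 -7 -7 -8]
col300 g [ 82  83  83  84  84  84  85  85  84  81  78  80  87  92  93 101 119 133
 135 133 132 131]
row70 g [73 71 71 71 68 64 67 75 79 79 78 69 59 64 74 77 77 78 78 79] [73 73 68 55 45 48 63 77 80 80 79 75 71 75 79 80 80 80 79 79]
col335 g [80 80 81 80 78 76 72 68 73 79 80 79 76 66 56 52 52 52 53 52 54 62 73 78]
slot row70 [ 76  74  74  74  77  87  98  95  83  77  76  75  74  75  74  68  56  47
  43  41  41  44  60  81  88  83  85  96 104 109 108  88  58  44  43  43
  44  44  44  44  45  52  64  74  77  77]
slot row120 [127 124 112  92  76  71  71  71  74  84  93  88  75  68  66  65  65  68
  79  96 106 108 107 107 106 107 106  99  88  86  95 103 102  99  86  63
  45  39  40  43  43  43  44  46  55  68]
[[ 0.5925 -0.1628]
 [ 0.6495 -0.1578]
 [ 0.6578 -0.2401]
 [ 0.598  -0.2453]] [ 0.6244 -0.2015] [0.0827 0.0573 0.0827 0.06  ]
[4.9933 5.0002]
```

Run:
```python
from h import *
np.set_printoptions(precision=4,suppress=True)
im=cv2.imread('pics/w5.png'); bl=cv2.GaussianBlur(im.astype(np.float32),(3,3),0); d=bl[:,:,0]-bl[:,:,2]
def cross(v,o,th):
    for i in range(len(v)-1):
        if (v[i]-th)*(v[i+1]-th)<=0 and v[i]!=v[i+1]: return o+i+(th-v[i])/(v[i+1]-v[i])
L=[(cross(d[r,185:215],185,-3.5),r) for r in range(20,140,4)]
Rr=[(cross(d[r,390:415],390,-3),r) for r in range(20,140,4)]
N=[(c,cross(d[140:165,c],140,-3)) for c in range(225,385,4)]
def ln(pts,z,ax):
    P=onz('w5',[p for p in pts if p[0] and p[1]],z)[:,:2]
    vx,vy,x0,y0=cv2.fitLine((P).astype(np.float32),cv2.DIST_HUBER,0,1e-4,1e-4).ravel(); a=np.degrees(np.arctan2(vy,vx)); 
    return np.array([x0,y0]),((a+90)%180-90 if ax else a%180)
res=[ln(L,.008,0),ln(Rr,.008,0),ln(N,.008,1)]; print(res)
th=np.radians((res[0][1]+res[1][1])/2-90); ex=np.array([np.cos(th),np.sin(th)]); ey=np.array([-ex[1],ex[0]])
l,r=res[0][0]@ex,res[1][0]@ex; n=res[2][0]@ey; print('yaw',np.degrees(th),'width x',r-l)
O=ex*(l+r)/2+ey*(n+.062); print('origin',O,'pocket',O+.025*ex,'slot',O-.06*ex)
# pocket walls check, tops at .018
def w(px): return onz('w5',px,.018)[:,:2]
A=w([[290,70],[297,70],[374,70],[382,70],[335,125],[335,132]]); print('walls along ex rel. O',(A-O)@ex,'ey',(A-O)@ey)
# triangulated heights: near plate corners & pocket near corners against top view
print(tri('w5',[[203.5,153],[397,152]],'top0',[[402,245],[398.5,170]][:1]*1+[[390,171]]))
```

```text
[(array([ 0.5158, -0.0954], dtype=float32), np.float32(94.994255)), (array([ 0.6745, -0.0848], dtype=float32), np.float32(94.85106)), (array([ 0.6012, -0.1551], dtype=float32), np.float32(4.77153))]
yaw 4.9226527 width x 0.15906692
origin [ 0.5954 -0.0933] pocket [ 0.6203 -0.0912] slot [ 0.5357 -0.0985]
walls along ex rel. O [-0.0048  0.0004  0.0582  0.0642  0.0294  0.0294] ey [-0.0014 -0.0014 -0.0013 -0.0013 -0.0411 -0.0464]
[[ 0.5213 -0.1641  0.0006  0.0002]
 [ 0.6907 -0.1523 -0.0416  0.0006]]
```

Run:
```python
from h import *
np.set_printoptions(precision=4,suppress=True)
im=cv2.imread('pics/w5.png')[0:170,185:415]
im=cv2.resize(im,None,fx=3.4,fy=3.4,interpolation=cv2.INTER_CUBIC); im=np.clip(im.astype(float)*1.6,0,255).astype(np.uint8); cv2.imwrite('pics/v5.png',im); print(im.shape)
th=np.radians(4.92); ex=np.array([np.cos(th),np.sin(th)]); ey=np.array([-ex[1],ex[0]]); O=np.array([.5954,-.0933])
C=lambda x,y,z:[*(O+x*ex+y*ey),z]
Q=proj('w5',[C(-.0045,-.0415,.018),C(.0545,-.0415,.018),C(-.0095,-.0465,.018),C(.0595,-.0465,.018),C(-.064,-.035,.04),C(-.056,-.035,.046),C(-.08,-.062,.008),C(.08,-.062,.008)]); print((Q-[185,0])*3.4)
```

```text
(578, 782, 3)
[[362.0857 426.4095]
 [619.4601 426.7729]
 [340.8342 448.9345]
 [640.4111 449.3541]
 [ 74.8427 398.097 ]
 [105.3915 398.4257]
 [ 53.3582 513.559 ]
 [718.0666 514.149 ]]
```

View pics/v5.png

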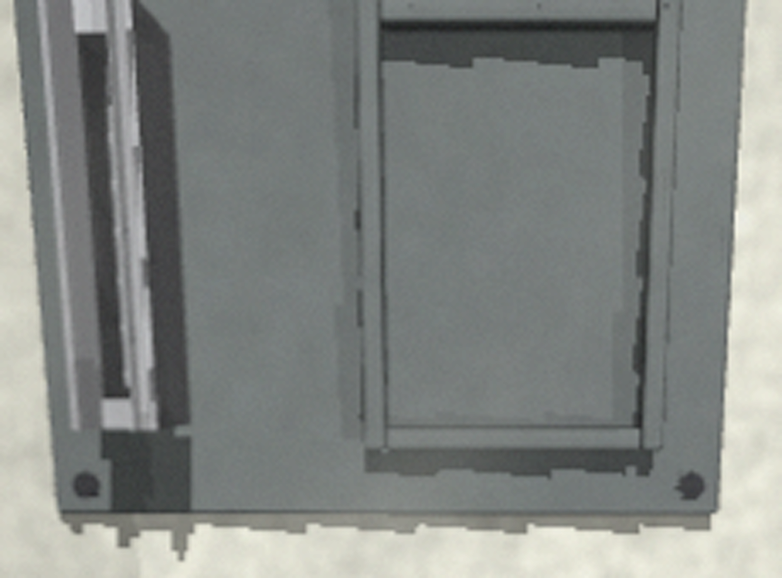

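The enlarged crop shows the pocket's near inner corners at about (386,426) and (641,428), and the outer corners at (366,449) and (661,449). The slot is dark between columns 97 and 125. Pocket and slot both sit about 5 mm to +x of where a centred plate would put them, so I'll measure them directly.

Run:
```python
from h import *
np.set_printoptions(precision=4,suppress=True)
th=np.radians(4.92); ex=np.array([np.cos(th),np.sin(th)]); ey=np.array([-ex[1],ex[0]])
f=lambda p,z:onz('w5',np.array(p,float)/3.4+[185,0],z)[:,:2]
I=f([[386,426],[641,428]],.018); Ou=f([[366,449],[661,449]],.018)
print('widths',np.linalg.norm(I[0]-I[1]),np.linalg.norm(Ou[0]-Ou[1]))
p1=I.mean(0)+.0415*ey; p2=Ou.mean(0)+.0465*ey; print(p1,p2); P=(p1+p2)/2
F=f([[382,22],[658,24]],.018); print('far wall inner dist',(F-P)@ey,(F-P)@ex)
S=f([[100,400],[130,400]],.04); print('slot edges ex',(S-P)@ex, 'slot pred',P-.085*ex)
S=f([[87,20],[108,20]],.04); print('slot edges ex',(S-P)@ex)
# height by two views: pocket centre from top view
g=cv2.cvtColor(cv2.imread('pics/top0.png'),cv2.COLOR_BGR2GRAY)
print('pocket in top', proj('top0',[[*P,.018]]))
print('tri', tri('w5',[(np.array([386,426])/3.4+[185,0])],'top0',[proj('top0',[[*I[0],.018]])[0]]))
print(cv2.resize(g[172:222:2,340:394:2],None,fx=1,fy=1,interpolation=0)[::4])
```

```text
widths 0.05846776519678097 0.06794474806954322
[ 0.6255 -0.0908] [ 0.6256 -0.0907]
far wall inner dist [0.0411 0.0408] [-0.0288  0.0296]
slot edges ex [-0.0889 -0.0825] slot pred [ 0.5408 -0.098 ]
slot edges ex [-0.086  -0.0818]
pocket in top [[365.574  195.4149]]
tri [[ 0.5999 -0.1345  0.018   0.    ]]
[[116 115 116 119 120 114 116 117 113 122 122 126 126 124 132 108  92  91
   81  72  59  66  53  57  42  56 104]
 [ 63  65  63  65  67  65  64  52  59  61  72  65  65  63  67  74  69  52
   39  25  31  21  64  50  68  64  66]
 [ 59  65  34  56  65  63  61  63  63  61  64  63  64  63  65  65  62  62
   62  64  66  60  57  50  61  63  65]
 [ 62  60  48  36  66  68  60  65  65  64  65  65  62  64  65  65  64  61
   67  66  64  68  38  70  30  66  60]
 [ 65  61  68  41  32  67  63  59  63  59  63  64  60  63  63  62  62  64
   63  62  63  65  68  60  44  32  67]
 [ 68  65  52  71  64  67  63  70  75  73  66  46  31  33  32  27  24  23
   43  58  54  63  64  58  61  63  63]
 [ 63  63  64  61  58  59  61  61  61  66  67  65  63  63  61  60  65  64
   63  63  69  64  60  63  63  60  63]]
```

Call:
drive_tool(
  steps=[
    [0.0014,0.046,0,0,0,0,0.6],
    [0,0.046,0,0,0,0,0.6],
    [0,0.046,0,0,0,0,0.6],
    [0,0,-0.06,0,0,0,0.6],
    [0,0,-0.06,0,0,0,0.6],
    [0,0,-0.05,0,0,0,0.6],
    [0,0,0,0,0,0,0.6],
    [0,0,0,0,0,0,0.6],
  ],
)

```text
clock: 7.58
tcp_pos: [0.6259, -0.0898, 0.0491]
eef_rot: [0.001, 0.675, 0.738, 0.001]
force: [0.4, 0.1, -1.5]
opening: 0.679
gripper_force: 65.8
```

Run:
```python
from h import *
np.set_printoptions(precision=4,suppress=True)
snap('wrist','w6'); s=manip.state(); print(s['tcp_pos'],s['eef_rot'],s['force'])
snap('scene','s6')
a=cv2.imread('pics/w6.png'); b=cv2.imread('pics/s6.png')[200:350,200:410]
o=np.zeros((600,800,3),np.uint8)
a=a[60:460,100:540]; o[:400,:440]=a; o[:257,440:]=cv2.resize(b,(360,257),interpolation=cv2.INTER_CUBIC); o=np.clip(o*1.5,0,255).astype(np.uint8); cv2.imwrite('pics/v6.png',o[:400])
```

```text
[ 0.6262 -0.09    0.0494] [0.0014 0.6749 0.7379 0.0008] [ 0.6579 -1.2342 -1.2228]
```

View pics/v6.png

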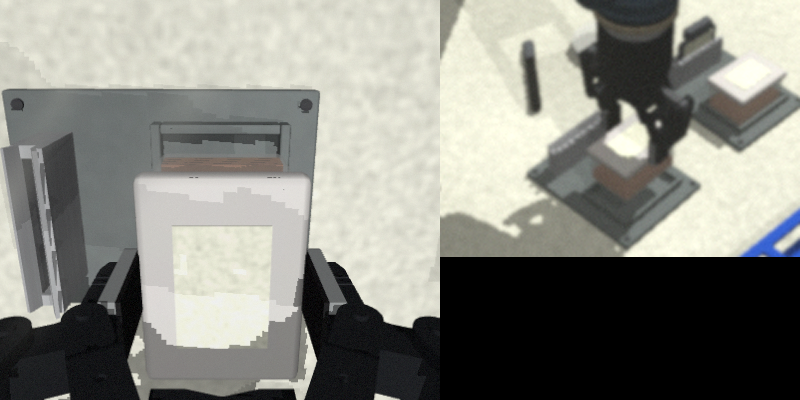

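The view shows the box hovering over the pocket: lid far corners at (135,175) and (310,175) in the crop, pocket far inner corners at about (160,126) and (281,126). I'll compare the two centres.

Run:
```python
from h import *
np.set_printoptions(precision=4,suppress=True)
th=np.radians(4.92); ex=np.array([np.cos(th),np.sin(th)]); ey=np.array([-ex[1],ex[0]])
off=[100,60]
Q=onz('w6',np.array([[135,175],[311,175],[299,380],[146,380]])+off,.0885)[:,:2]; c=Q.mean(0); print('lid',c,np.linalg.norm(Q-np.roll(Q,1,0),axis=1))
a=Q[0]+Q[1]-Q[2]-Q[3]; print('heading',np.degrees(np.arctan2(a[1],a[0]))-90)
W=onz('w6',np.array([[151.,123],[290,123]])+off,.018)[:,:2]; w=W.mean(0); print('far outer corners',W,np.linalg.norm(W[0]-W[1]),'pocket',w-.0465*ey)
print('err (pocket-lid) ex,ey',(w-.0465*ey-c)@ex,(w-.0465*ey-c)@ey)
```

```text
lid [ 0.6265 -0.0902] [0.0829 0.057  0.083  0.0593]
heading 5.046577631024974
far outer corners [[ 0.588  -0.0469]
 [ 0.655  -0.0409]] 0.0673111317059448 pocket [ 0.6255 -0.0902]
err (pocket-lid) ex,ey -0.0009805853101940514 7.067904874799165e-05
```

Call:
drive_tool(
  steps=[
    [-0.001,0,-0.012,0,0,0,0.6],
    [0,0,-0.012,0,0,0,0.6],
    [0,0,-0.01,0,0,0,0.6],
    [0,0,-0.005,0,0,0,0.6],
    [0,0,0,0,0,0,0.6],
  ],
)

```text
clock: 8.3
tcp_pos: [0.6238, -0.0901, 0.0166]
eef_rot: [-0.001, 0.675, 0.738, -0.0]
force: [-7.7, 0.8, 11.5]
opening: 0.682
gripper_force: 67.4
```

Call:
drive_tool(
  steps=[
    [0,0,-0.001,0,0,0,0.6],
    [0,0,0,0,0,0,0.6],
    [0,0,0,0,0,0,0.6],
  ],
)

```text
clock: 8.68
tcp_pos: [0.6238, -0.0902, 0.0166]
eef_rot: [-0.0, 0.675, 0.738, -0.0]
force: [-11.8, 1.6, 19.0]
opening: 0.681
gripper_force: 68.1
```

Call:
drive_tool(
  steps=[
    [0,0,0,0,0,0,0.85],
    [0,0,0,0,0,0,1],
    [0,0,0,0,0,0,1],
    [0,0,0.03,0,0,0,1],
    [0,0,0.06,0,0,0,1],
    [0,0,0.06,0,0,0,1],
    [0,-0.04,0.06,0,0,0,1],
    [0,-0.06,0,0,0,0,1],
    [0,-0.05,0,0,0,0,1],
    [0,0,0,0,0,0,1],
  ],
)

```text
clock: 9.93
tcp_pos: [0.6239, -0.2127, 0.1827]
eef_rot: [0.0, 0.676, 0.737, -0.0]
force: [0.6, 0.8, 0.2]
opening: 0.998
gripper_force: 0.0
```

Run:
```python
from h import *
np.set_printoptions(precision=4,suppress=True)
snap('wrist','w7'); s=manip.state(); print(s['tcp_pos'],s['eef_rot'],s['force'])
p=proj('w7',[[.6245,-.0905,.056]])[0]; print(p); x,y=p.astype(int)
r=lid('w7',(x-75,max(0,y-95),x+75,y+95),.056); print(r[:3],r[3].min(0),r[3].max(0))
im=cv2.imread('pics/w7.png'); cv2.imwrite('pics/v7.png',np.clip(im*1.4,0,255).astype(np.uint8))
```

```text
[ 0.624  -0.211   0.1827] [-0.0002  0.6758  0.7371 -0.    ] [0.3239 0.6445 0.1463]
[338.4766  43.2275]
(array([ 0.6249, -0.0987]), array([0.0582, 0.0666]), 4.947932243347168) [293   0] [383 110]
```

View pics/v7.png

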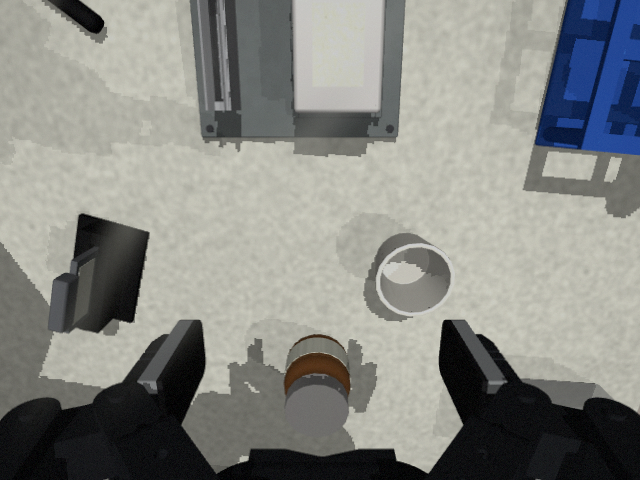

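The box sits square in the pocket, with the lid's near edge at (294–382, 110). The holder's bead is at (62,300) in the caddy at the left; I'll go over it.

Call:
drive_tool(
  steps=[
    [-0.06,-0.0235,0,0,0,-0.06,1],
    [-0.06,-0.0235,0,0,0,-0.06,1],
    [-0.06,-0.0235,0,0,0,-0.06,1],
    [-0.06,-0.0235,0,0,0,-0.06,1],
    [0,0,0,0,0,0,1],
    [0,0,0,0,0,0,1],
  ],
)

```text
clock: 10.72
tcp_pos: [0.4329, -0.2848, 0.1833]
eef_rot: [0.0, 0.741, 0.671, 0.0]
force: [0.2, -0.2, 0.4]
opening: 0.999
gripper_force: 0.0
```

Run:
```python
from h import *
np.set_printoptions(precision=4,suppress=True)
snap('wrist','w8'); s=manip.state(); print(s['tcp_pos'],s['eef_rot'],s['joint_pos'])
print(proj('w8',[[.432,-.282,.034],[.432,-.282,.078]]))
im=cv2.imread('pics/w8.png')[110:310,220:420]; im=cv2.resize(im,(600,600),interpolation=cv2.INTER_CUBIC); cv2.imwrite('pics/v8.png',np.clip(im*1.7,0,255).astype(np.uint8))
```

```text
[ 0.4331 -0.2847  0.1832] [0.0002 0.7411 0.6714 0.0001] [-0.6715  0.3208  1.7589  0.0002  1.0615 -0.573 ]
[[319.9252 212.8588]
 [319.6665 227.9261]]
```

View pics/v8.png

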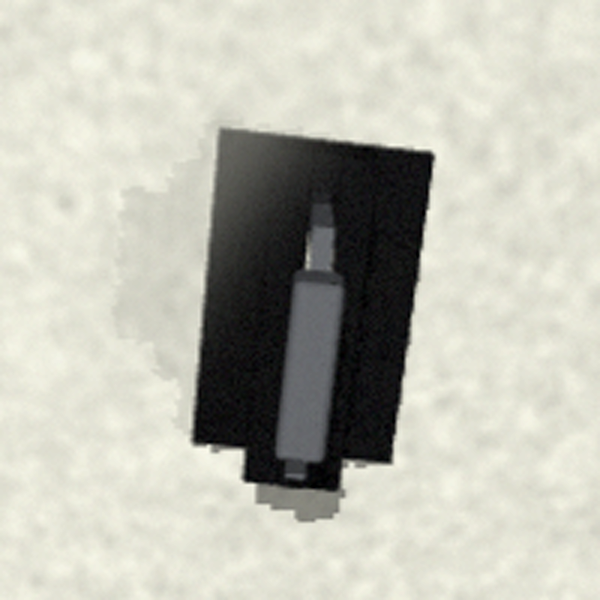

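The close view shows the bead's top face with corners at about (294,283), (343,285), (327,463) and (275,460) in the crop, and the caddy around it.

Run:
```python
from h import *
np.set_printoptions(precision=4,suppress=True)
b=np.array([[294,283],[343,285],[327,463],[275,460]])/3+[220,110]
P=onz('w8',b,.078)[:,:2]; print(P.mean(0),np.linalg.norm(P-np.roll(P,1,0),axis=1)); a=P[0]+P[1]-P[2]-P[3]; print('x heading',np.degrees(np.arctan2(a[1],a[0]))-90)
c=np.array([[219,127],[434,152],[392,463],[193,443]])/3+[220,110]
C=onz('w8',c,.034)[:,:2]; print('caddy',C.mean(0),np.linalg.norm(C-np.roll(C,1,0),axis=1)); a=C[0]+C[1]-C[2]-C[3]; print(np.degrees(np.arctan2(a[1],a[0]))-90)
# bead top in w7: predict and find the bright top face
q=proj('w7',np.c_[P,np.full(4,.078)]); print(q)
im=cv2.imread('pics/w7.png'); g=im[:,:,1]; print(g[255:345:6,40:90:3])
s=manip.state();q=s['eef_rot'];print('tool y heading',np.degrees(np.arctan2(2*q[2]**2-1,2*q[1]*q[2])))
```

```text
[ 0.4339 -0.2873] [0.0429 0.0111 0.0431 0.0123]
x heading -11.000758362229334
caddy [ 0.4346 -0.2806] [0.0852 0.0548 0.0848 0.0548]
-11.66673205920678
[[ 51.1469 279.9994]
 [ 66.5801 283.1996]
 [ 62.5672 333.9058]
 [ 46.1211 330.3194]]
[[133 136 139 126 122 123 125 124 121 121 127  83   9  31  36  38  31]
 [135 133 121 120 122 123 124 121 121 128 115  61  41  25  26  28  36]
 [134 137 130 126 128 123 123 125 122 122  76  65  54  43  56  55  59]
 [130 135 140 137 135 135 124 122  34  36  52  59  34  90  53  56  59]
 [138 135 135 136 139  48  36  36  37  36  35  33  26  51  57  58  59]
 [133 132 132 131  75  67  63  64  64  46  24  27  29  58  59  62  60]
 [122 138 135 133  59  64  63  63  60  37  28  26  33  58  57  59  61]
 [ 78 118 140 136  65  66  62  64  59  33  29  26  46  60  61  60  62]
 [ 79  82  83 137  64  62  63  62  53  29  30  32  55  59  59  63  56]
 [ 81  78  81  77  64  63  60  63  48  30  33  36  60  59  62  61  49]
 [ 82  81  80  60  62  64  65  63  44  34  36  38  61  61  61  43  43]
 [ 82  82  82  60  64  65  62  60  38  36  38  49  55  44  42  38  35]
 [ 75  81  83  63  61  62  63  55  36  39  41  43  66  40  41  37  35]
 [ 82  78  82  81  83 134 131 109 122 100 129 128 128 127 125 126 129]
 [ 82  83  83  84 131 133 133 132 131 128 125 128 128 127 123 127 130]]
tool y heading -5.648366760224445
```

Call:
drive_tool(
  steps=[
    [0.001,-0.0032,-0.03,0,0,-0.12,1],
    [0,0,-0.06,0,0,0,0.6],
    [0,0,-0.06,0,0,0,0.6],
    [0,0,-0.024,0,0,0,0.6],
    [0,0,0,0,0,0,0.6],
    [0,0,0,0,0,0,0],
    [0,0,0,0,0,0,0],
    [0,0,0,0,0,0,0],
    [0,0,0,0,0,0,0],
    [0,0,0,0,0,0,0],
  ],
)

```text
clock: 12.02
tcp_pos: [0.4338, -0.2883, 0.0451]
eef_rot: [0.001, 0.772, 0.635, 0.0]
force: [0.5, 1.7, 5.6]
opening: 0.116
gripper_force: 59.5
```

Holder gripped: opening 0.116, about 10–12 mm, 60 N. I'll lift it straight out and carry it over the slot.

Call:
drive_tool(
  steps=[
    [0,0,0.025,0,0,0,0],
    [0,0,0.04,0,0,0,0],
    [0,0,0.06,0,0,0,0],
    [0,0,0,0,0,0,0],
    [0.033,0.059,0,0,0,0.09,0],
    [0.033,0.059,0,0,0,0.09,0],
    [0.033,0.059,0,0,0,0.09,0],
    [0.033,0.059,0,0,0,0.09,0],
    [0,0,0,0,0,0,0],
    [0,0,0,0,0,0,0],
    [0,0,0,0,0,0,0],
  ],
)

```text
clock: 13.4
tcp_pos: [0.5381, -0.1001, 0.1437]
eef_rot: [-0.0, 0.676, 0.737, -0.0]
force: [-0.3, 0.9, -0.8]
opening: 0.117
gripper_force: 58.8
```

Run:
```python
from h import *
np.set_printoptions(precision=4,suppress=True)
snap('wrist','w9'); s=manip.state(); q=s['eef_rot']; print(s['tcp_pos'],q,'tool y heading',np.degrees(np.arctan2(2*q[2]**2-1,2*q[1]*q[2])),s['opening'],s['force'])
th=np.radians(4.92); ex=np.array([np.cos(th),np.sin(th)]); ey=np.array([-ex[1],ex[0]]); S=np.array([.5408,-.098])
# slot edges seen past the holder, +y end
pr=lambda x,y,z:proj('w9',[[*(S+x*ex+y*ey),z]])[0]
im=cv2.imread('pics/w9.png')[:,:,1].astype(int)
for y in (.02,.028):
    a,b=pr(-.004,y,.04),pr(.004,y,.046); r=int(round((a[1]+b[1])/2)); print('pred',a,b,'row',r,'cols',int(a[0])-14,im[r,int(a[0])-14:int(b[0])+16])
# blade/bead in hand: predicted bead top corners at tcp
T=s['tcp_pos'][:2]; zt=s['tcp_pos'][2]+.0335
for y in (.0,.022): 
    c=[proj('w9',[[*(T+x*ex+y*ey),zt]])[0] for x in(-.006,.006)]; r=int(c[0][1])-3; print('bead pred',c, im[r,int(c[0][0])-15:int(c[1][0])+16])
```

```text
[ 0.5382 -0.1002  0.1438] [-0.0001  0.6758  0.7371 -0.0001] tool y heading 4.968899181392509 0.1135285458605549 [ 0.0626 -0.073  -0.7957]
pred [319.787  201.0334] [331.9108 202.9509] row 202 cols 305 [ 77  76  78  76  77  75  52  99 116 103  85  80  79  80  77  77  67  89
  99 100 100  99  75  57  43  42  60  84  83  80  80  93 108 112 102  86
  80  81  81  81  83  82]
pred [319.7834 189.2109] [332.018  190.8922] row 190 cols 305 [ 78  76  78  77  76  75  75 104 116 102  85  79  78  79  78  66  62  87
  95  95  95  95  95  68  44  43  49  80  82  79  80  88 106 111 107  90
  81  81  82  80  80  80  81]
bead pred [array([304.9701, 337.2023]), array([337.5346, 337.245 ])] [66 65 65 65 65 65 66 66 65 65 64 64 47 21  4  6  9  9  2 21 48 57 60 60
 62 61 60 61 60 61 60 61 61 59 59 60 61 59 63 61 60 61 61 48 37 29 17  8
  3  6 10  8 10 29 60 65 67 66 66 67 66 66 66 65]
bead pred [array([304.2431, 282.1459]), array([338.3597, 282.1901])] [140 131 131 132 133  95  78  80  82  82  81  82  84  83  84  83  74  44
  36  44  49  51  54  53  53  53  55  54  53  54  55  54  54  53  51  53
  50  53  52  54  56  55  57  54  53  50  44  42  35  46  73  79  81  80
  80  82  82  82  83  81  80  81  81  82  80]
```

Call:
drive_tool(
  steps=[
    [0.0035,0.0018,-0.03,0,0,0,0],
    [0,0,-0.035,0,0,0,0],
    [0,0,0,0,0,0,0],
    [0,0,0,0,0,0,0],
  ],
)

```text
clock: 13.95
tcp_pos: [0.5418, -0.0983, 0.0928]
eef_rot: [0.0, 0.675, 0.737, 0.0]
force: [0.2, -0.2, -0.1]
opening: 0.121
gripper_force: 58.8
```

Call:
drive_tool(
  steps=[
    [0,0,-0.005,0,0,0,0],
    [0,0,-0.005,0,0,0,0],
    [0,0,-0.005,0,0,0,0],
    [0,0,0,0,0,0,0],
    [0,0,0,0,0,0,0],
  ],
)

```text
clock: 14.58
tcp_pos: [0.5415, -0.0977, 0.08]
eef_rot: [0.0, 0.675, 0.738, 0.0]
force: [-0.1, 0.5, -0.5]
opening: 0.119
gripper_force: 58.8
```

Call:
drive_tool(
  steps=[
    [0,0,-0.004,0,0,0,0],
    [0,0,-0.004,0,0,0,0],
    [0,0,-0.004,0,0,0,0],
    [0,0,0,0,0,0,0],
    [0,0,0,0,0,0,0],
  ],
)

```text
clock: 15.2
tcp_pos: [0.5415, -0.0977, 0.0703]
eef_rot: [0.0, 0.675, 0.738, 0.0]
force: [0.2, -0.2, -0.1]
opening: 0.112
gripper_force: 58.8
```

In the slot with no contact force. The strip should be met at about TCP z 0.060, with home at about 0.0525.

Call:
drive_tool(
  steps=[
    [0,0,-0.004,0,0,0,0],
    [0,0,-0.004,0,0,0,0],
    [0,0,-0.004,0,0,0,0],
    [0,0,0,0,0,0,0],
    [0,0,0,0,0,0,0],
  ],
)

```text
clock: 15.82
tcp_pos: [0.5416, -0.0977, 0.0609]
eef_rot: [0.0, 0.675, 0.738, 0.0]
force: [-0.5, 0.9, 4.6]
opening: 0.117
gripper_force: 59.3
```

Call:
drive_tool(
  steps=[
    [0,0,-0.003,0,0,0,0],
    [0,0,-0.003,0,0,0,0],
    [0,0,0,0,0,0,0],
    [0,0,0,0,0,0,0],
  ],
)

```text
clock: 16.32
tcp_pos: [0.5417, -0.0978, 0.0562]
eef_rot: [0.0, 0.675, 0.738, 0.0]
force: [-1.1, 1.5, 6.4]
opening: 0.114
gripper_force: 59.7
```

Call:
drive_tool(
  steps=[
    [0,0,-0.0025,0,0,0,0],
    [0,0,-0.002,0,0,0,0],
    [0,0,0,0,0,0,0],
    [0,0,0,0,0,0,0],
  ],
)

```text
clock: 16.82
tcp_pos: [0.542, -0.0978, 0.053]
eef_rot: [0.001, 0.675, 0.738, 0.0]
force: [-1.2, 0.6, 11.3]
opening: 0.117
gripper_force: 60.2
```

Call:
drive_tool(
  steps=[
    [0,0,-0.0012,0,0,0,0],
    [0,0,0,0,0,0,0],
    [0,0,0,0,0,0,0],
  ],
)

```text
clock: 17.2
tcp_pos: [0.5425, -0.0978, 0.0529]
eef_rot: [0.001, 0.675, 0.738, 0.001]
force: [-3.3, 2.1, 19.8]
opening: 0.117
gripper_force: 61.4
```

Call:
drive_tool(
  steps=[
    [0,0,0,0,0,0,0],
    [0,0,0,0,0,0,0],
    [0,0,0,0,0,0,0],
  ],
)

```text
clock: 17.58
tcp_pos: [0.5425, -0.0979, 0.0529]
eef_rot: [0.001, 0.675, 0.738, 0.001]
force: [-2.3, 2.2, 19.8]
opening: 0.119
gripper_force: 61.4
```

```bash
python3 -c "
from workcell import manip
s=manip.state(); print(s['tcp_pos'],s['force'],s['gripper_force']); print(manip.job_done())"
```

```text
[ 0.54253701 -0.09786201  0.05294067] [-2.28157429  2.17720407 19.78863893] 61.352055654278956
the job is handed in; nothing more can be done
None
```

I handed the job in at about 17.6 s with the box let go in the pocket and the label holder held against the strip's stop at about 20 N; no verdict came back, the first box grasp slipped over the lid without moving the box, and I did not look at the box again after pressing the holder in.

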